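# Open the studio padlock and hold it up

## Robot

A 6-joint arm with a two-finger parallel gripper is mounted at the origin on the work surface. World frame = base frame: x ahead of the robot, y to its left, z up, the work surface at z = 0. Lengths are in m, angles in rad, forces in N, time in s.
With the tool pointing down it reaches from about 0.4 to 0.925 m from the base axis. Payload 12.5 kg.
Tool frame: the origin (TCP) lies at the very end of the fingers, on their centre line; the grasp point (between the pads) lies 19 mm behind it; z points along the fingers, y is the line along which they close (so a half turn about z gives the same grasp; the last joint's range is limited). The gripper opens to 95 mm and grips with 3 to 60 N. Pads are 20 mm wide; open, the fingers measure 119 mm over their backs; the gripper's body (75 mm by 180 mm) begins 59 mm behind the grasp point.
Start: joints at [-1.251, 0.491, 1.559, -0, 1.092, -0.106], TCP at [0.258, -0.569, 0.215] pointing down, gripper open.
Joint ranges: [-3.1, 3.1], [-0.84, 2.19], [0.05, 2.79], [-1.13, 4.28], [0.06, 2.93], [-2.69, 2.69]. Speed limits (rad/s): [2.22, 2.22, 2.79, 3.14, 3.14, 3.14].

## Interface

Orientations are given as a unit quaternion [w, x, y, z].
In Python, from station import arm gives the robot as it stands. The module is installed in compiled form; this text tells all that it offers.
- The arm moves only by the tool send_rows, never from a script. Its argument "deltas" is a list that holds one entry, the list of rows, each a list of 5 numbers: the opening, from 0 (shut) to 1 (fully open), then the shift along the tool's x, y, z in cm, then the turn about the tool's z in degrees. A call has exactly 8 rows; each row shifts and turns the commanded pose from where the row before left it, along the tool's axes as they then stand; what a row does not reach is not made up. A row lasts 1/8 s, in which the tool goes at most 62.5 mm and 10.7 degrees, less where a joint would pass 70% of its speed; a pose out of reach is approached as far as the arm can. A call with a gripper value outside its range is refused whole. The fingers move at their own pace and stop on an object; "newtons" is the grip in N (left out, the last holds). Time passes only in rows, so rows that do not move let the fingers close, or fill a call up. It gives the time, the measured TCP pose, the force, the opening and the grip force at its end, in the units of the state.
- arm.get_state(): the state, without advancing time (a new reading comes with each control period).
- arm.camera(name): name is "scene" or "top" or "wrist"; returns (picture, depth): 400x640x3 uint8, red, green, blue; 400x640 float32, m along the optical axis (not along the pixel's ray), 0 where there is no reading.
- arm.get_calibration(name): a dict with "K" (3x3 intrinsics, pixels), "origin" and "orientation" of the camera in the world; the wrist camera has in their place "mount" (4x4, takes a point from camera to tool coordinates, whose origin is the TCP and whose axes are the flange's). Camera axes: x right, y up, looking along -z (the intrinsics and any distortion apply to the point x, -y, -z); pixel columns grow to the right and rows downward; lengths in m; the calibration is good to about 2 mm. The wrist camera is an equidistant fisheye: a pixel r from the principal point sees the ray r / f radians off the axis. A picture is of the moment at which its call begins: read the wrist's pose just before it. get_calibration takes no time and is no camera call.
- arm.sign_off(): hands the job in; it is judged then, once.
Trained networks look in the newest picture that a camera, given by its name, has taken for a name from the list of things; names that differ only in an ending like _2 or _b are one class to them, and where a whole thing is asked for, a point or a joint stands for the part that bears it (a point fixed in the world has none). Each returns a list of dicts, best first, with "confidence" (0 to 1); they miss things now and then, are a little off and sometimes report something else, mostly with a low value. They report only what shows in the picture. A call takes as long as a camera call. They do not tell look-alikes from the thing itself.
- arm.search_frame(camera, query): "at" ([x, y, z] in m, in world coordinates, good to about 4 mm: the middle of the surface that is visible of it).
- arm.landmark_of(camera, query): "at" ([x, y, z] in m, in world coordinates, good to about 4 mm: a listed point, or the origin of a listed thing).
The state is a dict: "t": time; "q": joint angles; "qvel": joint speeds; "joint_torque": joint torques, N m; "ee_pos": TCP position; "tcp_rot": TCP orientation; "contact_force": force on the tool from outside, world axes, zero at the start; "moment": the same for the moment, N m; "width": opening from 0.0 (shut) to 1.0 (fully open); "grasp_force": force on a finger pad.
Only numpy, scipy, OpenCV 4.12 (cv2) and the standard library are available. Lean on these libraries where they do the work, as an engineer would, in place of code of your own. Each camera call takes 0.05 s, during which the arm holds its last target. There are 200 camera calls.

## Task

In the pottery studio a combination padlock lies in its wooden dock under a blue hinged dust cover. Fold the cover up until it stands upright (within about 10 degrees), turn the dial by its notches until its white line points at the green mark, and then pull the shackle all the way out. Finally take the open padlock by its case and hold it up level, dial on top, about 20 cm above the table, with the cover still upright and the clay pieces left where they are; the program finishes while the gripper is still holding the lock in the air.

Things in the scene. Friction and masses are not known exactly. Their poses are not given: they have to be found in the camera images.
- dock: fixed wooden dock. Origin on the table under the lock's middle; x from shackle end to rear end, y to the cover's hinge. Foot 130 (x) by 165, 10 high, y -55 to +110. Pedestal 86 by 80, seat floor 30 above the table, rim round the lock up to 38, two front corner stops (26 to 40 either side of the middle) up to 54. Two steel hinge posts, 12 by 14, at y +95, x +-55, up to 103
- cover (a joint): angle of the blue cover on its stiff hinge, rad: 0 = closed, horizontal over the lock (no gripper reaches the dial), 1.571 = upright, stop at 2.3. Stays where it is left; takes about 0.3 N m (some 2.5 N at the bar). Panel 96 along the hinge, 4 thick, from 4 to 136 from the hinge line
- cover_hinge (a point): middle of the cover's hinge line, which runs along dock x, 105 above the table at dock x 0, y +95. The cover's free edge starts on the dock's -y side and swings up and over towards +y
- cover_bar (a point): middle of the cover's round steel handle bar, 10 diameter, 72 long, parallel to the hinge, 125 from the hinge line along the panel and 38 off the panel's mid-plane on its outer face (on top when closed, at dock +y when upright), so 143 above the table when closed; an 8 mm post at each end, 64 free between
- lock: loose padlock lying on its back in the dock, about 0.5 kg. Aluminium case 68 (x) by 64 (y) by 32 high. Origin at the centre of its underside (30 above the table in the dock); same axes as the dock, z out of the dial face, shackle at -x. To lift, pinch the case across its 64 width with the fingertips 10 or more above the underside, clear of the rim. Dial's top 58 above the underside
- dial (a joint): dial angle, rad, counter-clockwise positive from above; 0 = white line at the green mark (on the shackle side): released. A notch every 0.524 rad (12 a turn), about 0.05 N m to leave one; let go, it settles into the nearest. Stops at +-2.9. Starts about 0.7 to 2.4 on the positive side: turn it clockwise. More than about 0.25 from 0 the shackle is blocked
- dial_grip (a point): on the dial's axis (z through the lock's origin), 49 above the case's underside: middle of the raised black grip bar, 36 long, 11 wide, 38 to 58 above the underside, on a disc 45 in diameter whose top is at 38. At dial 0 the bar lies along lock x. A white line runs on its top from the axis to one end: the end that must point at the green mark
- shackle (a joint): how far the shackle is pulled out, m: 0 = shut, 0.024 = fully out (stop). Slides along the lock's -x, stays where it is left, needs about 3 N, blocked unless the dial is at 0
- shackle_crown (a point): middle of the shackle's cross bar: steel, 7 diameter, 16 above the case's underside, parallel to lock y; when shut 78 from the lock's origin along -x (44 in front of the case). 26 of straight bar, 33 free between the legs: a finger 22 wide goes inside the loop
- clay_cup: bystander: terracotta cup, 64 diameter, 100 high, origin at the base centre
- clay_pumpkin: bystander: terracotta pumpkin, 74 diameter, 60 high, origin at the base centre
- glaze_bowl: bystander: blue glazed bowl, 90 diameter, 45 high, origin at the base centre
Mind the look-alikes: they are no part of the job. What is shaped like the lock but yellow is not meant. There is more than one size of the dock; the one meant has the size given above.

How it is judged:
On the way, in this order (a step that is already met when the one before it is completed fails the run):
1. the cover stands upright, within 0.2 rad (value of joint cover between 1.37 and 1.77 rad), for 0.2 s.
2. the dial's white line is at the green mark, within 0.2 rad, the shackle still shut (value of joint dial between -0.2 and 0.2 rad and value of joint shackle below 0.006 m), for 0.2 s.
3. the shackle is pulled out at least 18 mm while the lock is still in its dock (value of joint shackle above 0.018 m and distance between lock and dock below 0.045 m), for 0.2 s.
At the end, for the whole second after the job is handed in: the open lock (shackle out at least 18 mm) is held still in the gripper, its underside more than 140 mm above the table, level within 0.3 rad, dial up, touching nothing of the dock or cover; the cover stands upright within 0.2 rad (all of step 1 and height (world z) of lock above 0.14 m and angle between lock's own z axis and vertical below 0.3 rad and value of joint shackle above 0.018 m and contact force between the fingers and lock above 2 N and contact force between dock and lock below 0.1 N and linear speed of lock below 0.03 m/s); the arm keeps its last pose, push and grip.
It fails at once if a clay piece or the bowl is moved more than 20 mm (distance of any of clay_cup, clay_pumpkin, glaze_bowl from where it was at the start of the episode above 0.02 m).
It also fails if it takes over 72 s, if anything falls off the work surface, if the arm or the gripper's body presses on something with over 40 N, if the wrist force passes 120 N, or if a joint passes its speed limit or range.

## Working session

There is one attempt and no reset: what is moved stays moved. The work goes in short steps, Python scripts to look and compute and a tool call to move; the robot and the scene stay as the last step left them, time stands still between calls to the robot, and variables do not carry over. Pictures are saved under pics/ and viewed, at most 10 in all, crops included, and the job is handed in when it is done.

Besides the shell and the picture viewer there is one more tool, called after ">>>" by a JSON object that holds its "fn" and its "kwargs". send_rows: Moves the arm, as the interface text tells. Its arguments: {"type":"object","properties":{"deltas":{"type":"array","items":{"type":"array","items":{"type":"array","items":{"type":"number"}}}},"newtons":{"type":"number"}},"required":["deltas"]}

```bash
mkdir -p pics
cat > h.py <<'E'
from station import arm
import numpy as np, cv2
from scipy.spatial.transform import Rotation as R
def rot(q): return R.from_quat([q[1],q[2],q[3],q[0]])
def snap(cam,fn=None):
    s=arm.get_state(); p,d=arm.camera(cam)
    if fn: cv2.imwrite('pics/'+fn,cv2.cvtColor(p,cv2.COLOR_RGB2BGR))
    return s,p,d
def world(cam,u,v,z):  # depth z at pixel
    c=arm.get_calibration(cam);K=np.array(c['K'])
    pc=np.array([(u-K[0,2])/K[0,0]*z,-(v-K[1,2])/K[1,1]*z,-z])
    return rot(c['orientation']).apply(pc)+np.array(c['origin'])
def show():
    s=arm.get_state(); print(round(s['t'],2),np.round(s['ee_pos'],4),np.round(rot(s['tcp_rot']).as_matrix(),3).tolist(),np.round(s['contact_force'],1),s['width'],s['grasp_force'],np.round(s['q'],2))
E
python3 - <<'E'
from h import *
show()
ims=[]
for c in ['scene','top']:
    s,p,d=snap(c,c+'1.png'); np.save(c+'d.npy',d); ims.append(p)
    for n in ['dock','lock','cover','cover_hinge','cover_bar','shackle_crown','dial_grip','clay_cup','clay_pumpkin','glaze_bowl']:
        print(c,n,[(np.round(r['at'],3).tolist(),round(r['confidence'],2)) for r in arm.landmark_of(c,n)])
E
```

```text
0.0 [ 0.2581 -0.569   0.2141] [[0.911, 0.413, -0.0], [0.413, -0.911, 0.001], [0.0, -0.001, -1.0]] [-0.4  1.4  1. ] 0.9995044087007597 0.0 [-1.25  0.49  1.56  0.    1.09 -0.11]
scene dock [([0.665, -0.146, -0.003], 0.83), ([0.554, 0.049, 0.002], 0.7)]
scene lock [([0.467, -0.083, -0.003], 0.87), ([0.561, 0.049, 0.028], 0.8)]Traceback (most recent call last):
  File "<stdin>", line 7, in <module>
ValueError: it knows: clay_cup, clay_pumpkin, cover_bar, cover_hinge, dial_grip, dock, glaze_bowl, lock, shackle_crown
```

View pics/scene1.png

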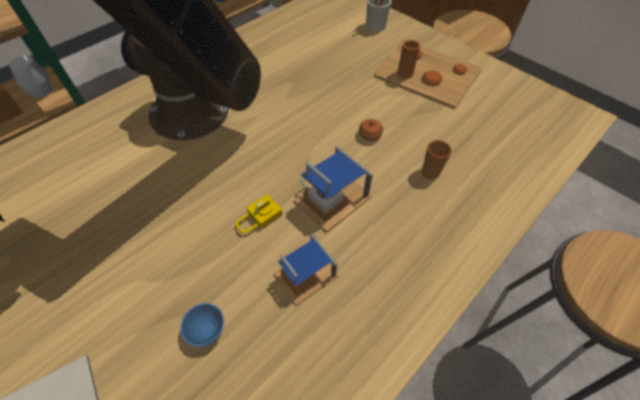

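The scene view shows a yellow decoy lock at (260,213), a large dock with a blue cover at (336,185) and a smaller dock at (306,270). The bowl is at (202,326), the pumpkin at (371,129) and the cup at (436,158). The large dock, with a grey lock visible in it, fits best; I'll confirm this with the top view.

Run:
```python
from h import *
for c in ['top','scene']:
    s,p,d=snap(c,c+'2.png'); np.save(c+'d.npy',d)
    for n in ['dock','lock','cover_hinge','cover_bar','shackle_crown','clay_cup','clay_pumpkin','glaze_bowl']:
        print(c,n,[(np.round(r['at'],3).tolist(),round(r['confidence'],2)) for r in arm.landmark_of(c,n)])
    if c=='scene': cv2.imwrite('pics/crop.png',cv2.cvtColor(cv2.resize(p[130:310,220:400],(720,720)[:2],interpolation=2)[:600],cv2.COLOR_RGB2BGR))
    hsv=cv2.cvtColor(p,cv2.COLOR_RGB2HSV)
    m=((hsv[...,0]>105)&(hsv[...,0]<125)&(hsv[...,1]>150)&(hsv[...,2]>70)&(d>0)).astype('uint8')
    n,l,st,ce=cv2.connectedComponentsWithStats(m)
    for i in range(1,n):
        if st[i,4]<80: continue
        v,u=np.nonzero(l==i); P=np.array([world(c,a,b,d[b,a]) for a,b in zip(u,v)])
        r=cv2.minAreaRect((P[:,:2]*1000).astype('float32'))
        print(ce[i],st[i,4],'med',np.round(np.median(P,0),3),np.round(r[0]),np.round(r[1]),round(r[2],1))
```

```text
top dock [([0.661, -0.143, -0.002], 0.84), ([0.558, 0.049, 0.0], 0.59)]
top lock [([0.463, -0.082, -0.003], 0.81), ([0.563, 0.148, 0.102], 0.49)]
top cover_hinge [([0.672, -0.078, 0.081], 0.67), ([0.561, 0.148, 0.101], 0.66)]
top cover_bar [([0.554, 0.024, 0.153], 0.93), ([0.658, -0.162, 0.108], 0.74)]
top shackle_crown [([0.459, -0.164, 0.018], 0.54), ([0.484, 0.057, 0.045], 0.43)]
top clay_cup [([0.689, 0.337, 0.002], 0.66)]
top clay_pumpkin [([0.474, 0.326, -0.0], 0.71), ([0.563, 0.144, 0.102], 0.34)]
top glaze_bowl [([0.604, -0.364, -0.001], 0.79)]
[348.87797147 177.04754358] 631 med [ 0.664 -0.121  0.077] [ 663. -125.] [93. 68.] 80.1
[278.95877988 212.08326463] 1213 med [0.558 0.085 0.112] [558.  77.] [131.  97.] 84.5
scene dock [([0.664, -0.147, -0.001], 0.83), ([0.556, 0.047, 0.001], 0.63)]
scene lock [([0.464, -0.083, -0.003], 0.86), ([0.56, 0.048, 0.027], 0.66)]
scene cover_hinge [([0.673, -0.077, 0.076], 0.7), ([0.563, 0.145, 0.102], 0.65)]
scene cover_bar [([0.66, -0.167, 0.104], 0.87), ([0.553, 0.027, 0.157], 0.81), ([0.687, 0.342, 0.002], 0.59)]
scene shackle_crown [([0.477, 0.052, 0.048], 0.62), ([0.462, -0.161, 0.017], 0.57)]
scene clay_cup [([0.689, 0.34, 0.001], 0.94)]
scene clay_pumpkin [([0.472, 0.325, 0.001], 0.64)]
scene glaze_bowl [([0.605, -0.36, 0.003], 0.8)]
[339.29461756 171.61756374] 706 med [0.569 0.089 0.114] [562.  81.] [108.  85.] 88.4
[317.20192308 181.56730769] 104 med [0.554 0.026 0.121] [553.  25.] [19. 59.] 85.5
[307.91756757 259.81486486] 740 med [ 0.67  -0.118  0.079] [ 668. -121.] [79. 63.] 81.5
```

View pics/top2.png

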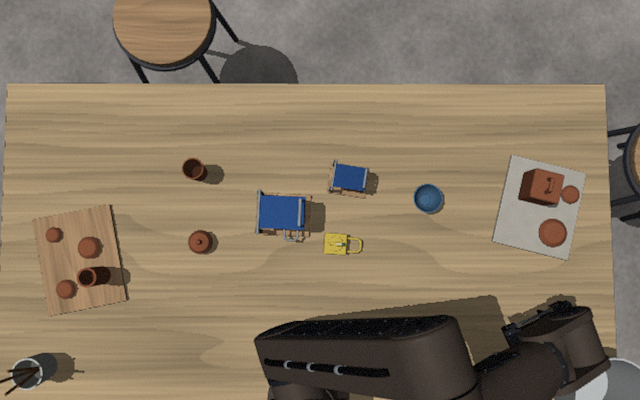

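View pics/crop.png

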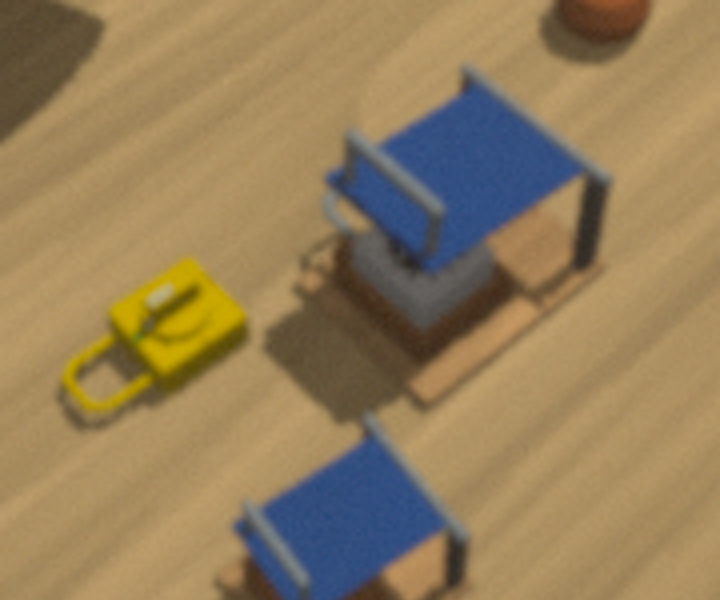

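Both views show two covered docks. The large one is at top px (283,213) and its cover measures 131×97 mm, which matches. The small one is at (349,177) and measures 93×68 mm, so it's the look-alike. The yellow lock at (341,244) is a decoy. The crop confirms the grey lock in the large dock. The dock is at about (0.557, 0.048) with a yaw of about -5°. I'm moving over the bar now.

>>> {"fn": "send_rows", "kwargs": {"deltas": [[[1,0,0,-1.2,9.8],[1,0,0,-1.2,9.8],[1,0,0,-1.2,9.8],[1,2,-5.1,0,0],[1,2,-5.1,0,0],[1,2,-5.1,0,0],[1,2,-5.1,0,0],[1,2,-5.1,0,0]]], "newtons": 15}}

```text
t: 2.05
ee_pos: [0.3806, -0.3223, 0.2508]
tcp_rot: [0.0, 0.999, -0.044, 0.0]
contact_force: [0.9, -0.1, 0.2]
width: 1.003
grasp_force: 0.0
```

>>> {"fn": "send_rows", "kwargs": {"deltas": [[[1,2,-5.1,0,0],[1,2,-5.1,0,0],[1,2,-5.1,0,0],[1,2,-5.1,0,0],[1,2,-5.1,0,0],[1,2,-5.1,0,0],[1,2,-5.1,0,0],[1,0,0,0,0]]]}}

```text
t: 3.05
ee_pos: [0.5515, 0.0224, 0.2503]
tcp_rot: [-0.0, 0.999, -0.042, 0.0]
contact_force: [-0.7, 0.2, 0.2]
width: 1.002
grasp_force: 0.0
```

Run:
```python
from h import *
show()
s,p,d=snap('wrist','w1.png')
c=arm.get_calibration('wrist');print(np.round(c['mount'],3).tolist(),np.round(c['K'],1).tolist(),[k for k in c])
for n in ['cover_bar','cover_hinge','dock','lock','shackle_crown']:
    print(n,[(np.round(r['at'],4).tolist(),round(r['confidence'],2)) for r in arm.landmark_of('wrist',n)])
```

```text
3.05 [0.5515 0.0224 0.2503] [[0.997, -0.083, 0.0], [-0.083, -0.997, 0.0], [0.0, -0.0, -1.0]] [-0.7  0.2  0.2] 1.001883733345572 0.0 [-0.08  0.35  1.69  0.    1.1   1.57]
[[0.001, 0.97, 0.242, 0.067], [1.0, -0.0, -0.001, -0.001], [-0.001, 0.242, -0.97, -0.169], [0.0, 0.0, 0.0, 1.0]] [[309.7, 0.0, 324.6], [0.0, 309.7, 201.2], [0.0, 0.0, 1.0]] ['K', 'mount']
cover_bar [([0.5595, 0.023, 0.1546], 0.69), ([0.6596, -0.1655, 0.1057], 0.59), ([0.4715, 0.3296, 0.0024], 0.58)]
cover_hinge [([0.5641, 0.1446, 0.1008], 0.85), ([0.6731, -0.0735, 0.0795], 0.6)]
dock [([0.5567, 0.049, 0.0014], 0.84), ([0.6589, -0.149, -0.0027], 0.58), ([0.564, 0.1453, 0.0976], 0.3)]
lock [([0.4654, -0.0828, -0.001], 0.67), ([0.4789, 0.0515, 0.0411], 0.6)]
shackle_crown [([0.4631, -0.1637, 0.0176], 0.62), ([0.4795, 0.0526, 0.0425], 0.5)]
```

View pics/w1.png

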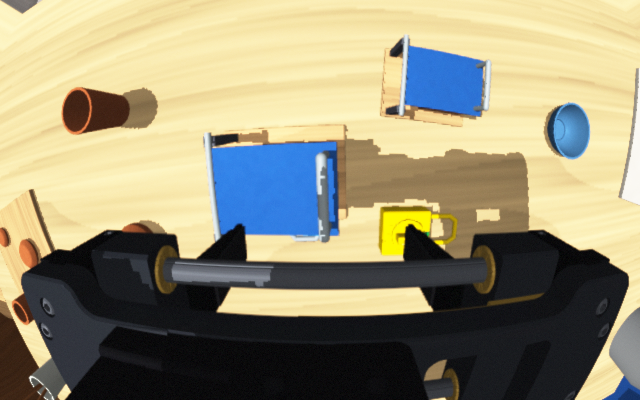

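The wrist view shows the bar vertical at px (322,195), the hinge line at (211,187), and the shackle poking out under the cover at (310,239).

```bash
cat >> h.py <<'E'
def wpts(s,d,u,v):
    "wrist pixels -> world points"
    c=arm.get_calibration('wrist');K=np.array(c['K']);M=np.array(c['mount'])
    x=(np.asarray(u)-K[0,2])/K[0,0];y=(np.asarray(v)-K[1,2])/K[1,1];th=np.hypot(x,y)+1e-9
    t=np.tan(th)/th; z=d[v,u]
    pc=np.stack([x*t*z,-y*t*z,-z],-1)
    return rot(s['tcp_rot']).apply(pc@M[:3,:3].T+M[:3,3])+s['ee_pos']
E
python3 - <<'E'
from h import *
s,p,d=snap('wrist')
v,u=np.mgrid[125:250,195:350]; v=v.ravel();u=u.ravel()
P=wpts(s,d,u,v); hsv=cv2.cvtColor(p,cv2.COLOR_RGB2HSV)[v,u]
b=(hsv[:,0]>105)&(hsv[:,0]<125)&(hsv[:,1]>150)&(P[:,2]>.09)&(P[:,2]<.125)
r=cv2.minAreaRect((P[b,:2]*1000).astype('float32'));print('panel',r,np.median(P[b,2]))
g=(P[:,2]>.138)&(P[:,2]<.16)&(d[v,u]>0)
r=cv2.minAreaRect((P[g,:2]*1000).astype('float32'));print('bar',g.sum(),r,np.percentile(P[g,2],[5,50,95]),np.median(P[g],0))
q,w=np.linalg.eigh(np.cov(P[g,:2].T));print(w[:,1])
h=(P[:,2]>.085)&(P[:,2]<.125)&(u<222)&(hsv[:,1]<110);print('hinge',h.sum(),np.median(P[h],0))
if h.sum()>5: q,w=np.linalg.eigh(np.cov(P[h,:2].T));print(w[:,1])
E
```

```text
panel ((555.3450927734375, 76.5372543334961), (131.11212158203125, 100.17293548583984), 87.17765808105469) 0.11334077107721077
bar 856 ((555.4630126953125, 25.039749145507812), (10.567203521728516, 80.5149154663086), 87.13412475585938) [0.15574545 0.15866584 0.15981608] [0.55887021 0.02431836 0.15866584]
[-0.99856934  0.05347225]
hinge 788 [0.57816951 0.14353854 0.1074057 ]
[-0.99748565  0.07086874]
```

>>> {"fn": "send_rows", "kwargs": {"deltas": [[[0.5,0.5,-0.25,0,-1.3],[0.5,0,0,4,0],[0.5,0,0,4,0],[0.5,0,0,3.5,0],[0.5,0,0,0,0],[0,0,0,0,0],[0,0,0,0,0],[0,0,0,0,0]]], "newtons": 15}}

```text
t: 4.4
ee_pos: [0.5562, 0.0215, 0.1367]
tcp_rot: [0.0, 0.999, -0.032, 0.001]
contact_force: [-0.5, 0.1, -0.7]
width: 0.239
grasp_force: 0.0
```

Run:
```python
from h import *
show()
th=np.linspace(.085,1.69,17); y=-125*np.cos(th)+38*np.sin(th); z=125*np.sin(th)+38*np.cos(th)
print(np.round(np.c_[np.diff(y),np.diff(z)]/10,2).tolist())
```

```text
4.4 [0.5562 0.0215 0.1367] [[0.998, -0.065, 0.002], [-0.065, -0.998, -0.0], [0.002, 0.0, -1.0]] [-0.5  0.1 -0.7] 0.23928015812779813 0.0 [-0.08  0.49  1.81 -0.    0.84  1.56]
[[0.55, 1.19], [0.66, 1.13], [0.77, 1.06], [0.87, 0.98], [0.97, 0.88], [1.05, 0.78], [1.12, 0.67], [1.19, 0.56], [1.24, 0.43], [1.27, 0.31], [1.3, 0.18], [1.31, 0.05], [1.31, -0.08], [1.29, -0.21], [1.26, -0.34], [1.22, -0.47]]
```

>>> {"fn": "send_rows", "kwargs": {"deltas": [[[0,0,0,0,0],[0,0,0,0,0],[0,0,0,0,0],[0,0,0,0,0],[0,0,0,0,0],[0,0,0,0,0],[0,0,0,0,0],[0,0,0,0,0]]]}}

```text
t: 5.4
ee_pos: [0.5561, 0.0235, 0.1354]
tcp_rot: [-0.001, 0.999, -0.032, 0.0]
contact_force: [3.4, 14.2, -5.3]
width: 0.102
grasp_force: 15.0
```

>>> {"fn": "send_rows", "kwargs": {"deltas": [[[0,0,-0.65,-1.19,0],[0,0,-0.66,-1.13,0],[0,0,-0.77,-1.06,0],[0,0,-0.87,-0.98,0],[0,0,-0.97,-0.88,0],[0,0,-1.05,-0.78,0],[0,0,-1.12,-0.67,0],[0,0,0,0,0]]]}}

```text
t: 6.4
ee_pos: [0.5595, 0.0829, 0.2042]
tcp_rot: [0.0, 0.999, -0.032, 0.0]
contact_force: [-7.1, -1.5, 6.8]
width: 0.099
grasp_force: 15.0
```

>>> {"fn": "send_rows", "kwargs": {"deltas": [[[0,0,-1.19,-0.56,0],[0,0,-1.24,-0.43,0],[0,0,-1.27,-0.31,0],[0,0,-1.3,-0.18,0],[0,0,-1.31,-0.05,0],[0,0,-1.31,0.08,0],[0,0,-1.29,0.21,0],[0,0,0,0,0]]]}}

```text
t: 7.4
ee_pos: [0.5657, 0.1728, 0.215]
tcp_rot: [-0.001, 0.999, -0.032, 0.0]
contact_force: [-2.2, 3.1, 4.5]
width: 0.099
grasp_force: 15.0
```

Run:
```python
from h import *
show()
for c in ['top','scene']:
    arm.camera(c)
    for n in ['cover_bar','cover_hinge']:
        print(c,n,[(np.round(r['at'],4).tolist(),round(r['confidence'],2)) for r in arm.landmark_of(c,n)])
```

```text
7.4 [0.5657 0.1728 0.215 ] [[0.998, -0.064, 0.001], [-0.064, -0.998, 0.001], [0.001, -0.001, -1.0]] [-2.2  3.1  4.5] 0.09895715759145629 15.010892450809479 [0.18 0.44 1.64 0.   1.05 1.82]
top cover_bar [([0.66, -0.1657, 0.1076], 0.64)]
top cover_hinge [([0.6707, -0.076, 0.08], 0.73), ([0.6074, -0.3652, -0.0014], 0.29)]
scene cover_bar [([0.5595, 0.1716, 0.2333], 0.79)]
scene cover_hinge [([0.5603, 0.1439, 0.1005], 0.9), ([0.6734, -0.0766, 0.075], 0.87), ([0.6041, -0.362, 0.0014], 0.23)]
```

>>> {"fn": "send_rows", "kwargs": {"deltas": [[[0,0,-1.26,0.34,0],[0,0,-1.2,0.45,0],[0,0,0,0,0],[0,0,0,0,0],[0.35,0,0,0,0],[0.35,0,0,0,0],[0.35,0,0,0,0],[0.35,0,0,0,0]]]}}

```text
t: 8.7
ee_pos: [0.5672, 0.1956, 0.207]
tcp_rot: [0.0, 0.999, -0.032, 0.0]
contact_force: [-0.7, 0.8, 0.8]
width: 0.344
grasp_force: 0.0
```

>>> {"fn": "send_rows", "kwargs": {"deltas": [[[0.35,0,0,0,0],[0.35,0,0,0,0],[0.35,0,0,-2,0],[0.35,0,0,-4,0],[0.35,0,0,-4,0],[0.35,0,6,-2,0],[0.4,0,6,0,0],[0.4,0,2,0,0]]]}}

```text
t: 9.7
ee_pos: [0.5578, 0.0544, 0.3272]
tcp_rot: [0.0, 0.999, -0.033, 0.0]
contact_force: [-0.0, -0.1, -0.4]
width: 0.395
grasp_force: 0.0
```

Run:
```python
from h import *
show()
for c in ['wrist','scene','top']:
    s,p,d=snap(c,c+'3.png')
    if c=='wrist': np.save('w3d.npy',d)
    for n in ['cover_bar','cover_hinge','lock','dock','dial_grip','shackle_crown']:
        print(c,n,[(np.round(r['at'],4).tolist(),round(r['confidence'],2)) for r in arm.landmark_of(c,n)])
    if c!='wrist':
      hsv=cv2.cvtColor(p,cv2.COLOR_RGB2HSV)
      v,u=np.nonzero((hsv[...,0]>105)&(hsv[...,0]<125)&(hsv[...,1]>130)&(d>0)); P=np.array([world(c,a,b,d[b,a]) for a,b in zip(u,v)])
      k=(P[:,2]>.105)&(abs(P[:,1]-.15)<.06)
      if k.sum()>10:
        P=P[k]; yy=P[:,1]-.0; f=np.polyfit(P[:,2],P[:,1],1);print('panel fit lean',f,k.sum(),P.min(0),P.max(0))
```

```text
9.7 [0.5578 0.0544 0.3272] [[0.998, -0.067, 0.001], [-0.067, -0.998, -0.0], [0.001, 0.0, -1.0]] [-0.  -0.1 -0.4] 0.3950382715157395 0.0 [-0.02  0.3   1.56 -0.    1.28  1.62]
wrist cover_bar [([0.6572, -0.1645, 0.1075], 0.75), ([0.569, 0.1957, 0.2232], 0.68)]
wrist cover_hinge [([0.563, 0.1436, 0.1013], 0.88), ([0.6716, -0.0747, 0.0757], 0.76)]
wrist lock [([0.5598, 0.0494, 0.0272], 0.96), ([0.468, -0.0835, -0.0009], 0.81)]
wrist dock [([0.6592, -0.1477, 0.0003], 0.82), ([0.565, 0.1464, 0.1012], 0.56)]
wrist dial_grip [([0.5569, 0.0493, 0.0826], 0.95), ([0.4694, -0.0819, 0.0506], 0.78)]
wrist shackle_crown [([0.4813, 0.052, 0.0474], 0.59), ([0.4593, -0.1625, 0.0162], 0.53)]
scene cover_bar [([0.6571, -0.1701, 0.1048], 0.66), ([0.5636, 0.1965, 0.2254], 0.56)]
scene cover_hinge [([0.5645, 0.1456, 0.1029], 0.84), ([0.6714, -0.0768, 0.0759], 0.81)]
scene lock [([0.5597, 0.0499, 0.0257], 0.89), ([0.463, -0.0844, -0.0032], 0.58)]
scene dock [([0.5568, 0.05, 0.0015], 0.67), ([0.6635, -0.1466, -0.0005], 0.58), ([0.5572, 0.0464, 0.0778], 0.17)]
scene dial_grip [([0.5546, 0.048, 0.0815], 0.65), ([0.4661, -0.0832, 0.0497], 0.55)]
scene shackle_crown [([0.4636, -0.1593, 0.0134], 0.7), ([0.4809, 0.0549, 0.046], 0.46)]
top cover_bar [([0.6592, -0.1653, 0.1065], 0.95), ([0.5645, 0.1984, 0.2217], 0.49)]
top cover_hinge [([0.6727, -0.0794, 0.0781], 0.66)]
top lock [([0.4662, -0.0834, -0.001], 0.69), ([0.5602, 0.0479, 0.031], 0.46)]
top dock [([0.6605, -0.1428, -0.0042], 0.69), ([0.5563, 0.0474, 0.0001], 0.58)]
top dial_grip [([0.4654, -0.0756, 0.0464], 0.65)]
top shackle_crown [([0.4593, -0.159, 0.0168], 0.53), ([0.4825, 0.0535, 0.0448], 0.48)]
```

View pics/wrist3.png

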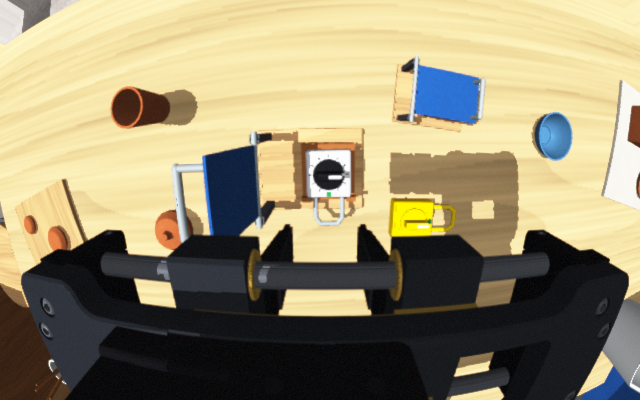

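The cover is standing (bar at y≈0.197, z≈0.225, so about 1.67 rad). The wrist view shows the dial at (329,175). Its white line points right (dock -y), so the dial is at about +1.5 rad. The green mark is at (328,194). Next I'll measure the dial precisely.

Run:
```python
from h import *
s=arm.get_state(); d=np.load('w3d.npy'); p=cv2.cvtColor(cv2.imread('pics/wrist3.png'),cv2.COLOR_BGR2RGB)
cv2.imwrite('pics/dial3.png',cv2.cvtColor(cv2.resize(p[130:230,280:380],(600,600),interpolation=cv2.INTER_CUBIC),cv2.COLOR_RGB2BGR))
v,u=np.mgrid[145:205,295:365]; v=v.ravel();u=u.ravel(); P=wpts(s,d,u,v); c=p[v,u].astype(int)
a=(P[:,2]>.08)&(P[:,2]<.096); q,w=np.linalg.eigh(np.cov(P[a,:2].T)); print('bar',a.sum(),P[a].mean(0),np.percentile(P[a,2],[10,50,90]),np.degrees(np.arctan2(*w[::-1,1])),cv2.minAreaRect((P[a,:2]*1e3).astype('f4')))
wh=a&(c.min(1)>150); print('white',wh.sum(),P[wh].mean(0))
g=(c[:,1]>c[:,0]+50)&(c[:,1]>c[:,2]+50); print('green',g.sum(),P[g].mean(0))
k=(P[:,2]>.057)&(P[:,2]<.075); print('case',cv2.minAreaRect((P[k,:2]*1e3).astype('f4')))
```

```text
bar 240 [0.55756949 0.0529707  0.08647174] [0.0849011  0.08677948 0.08795645] 88.11987011977035 ((556.8903198242188, 53.03373718261719), (35.114418029785156, 11.660236358642578), 87.96099853515625)
white 52 [0.5566533  0.04404831 0.08732663]
green 19 [0.52782567 0.05395571 0.06219724]
case ((556.7555541992188, 53.31658172607422), (64.2625503540039, 68.681884765625), 87.1353988647461)
```

View pics/dial3.png

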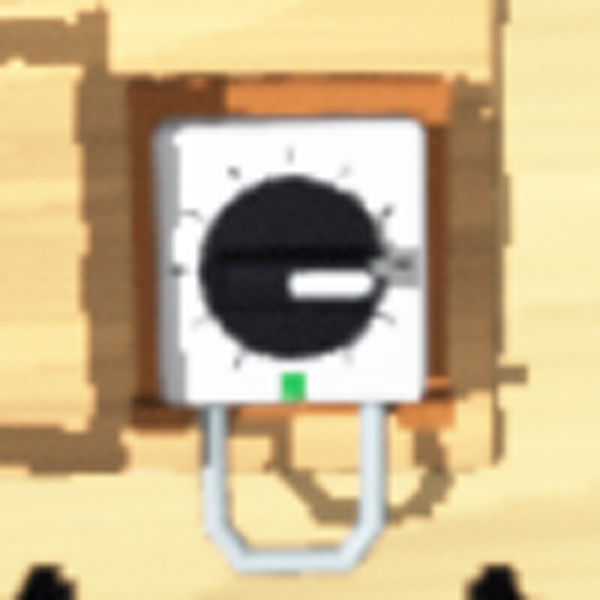

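The dial is at +1.57 (3 notches), with its centre at about (0.557, 0.052) and the lock yaw about -3°. I'll grip the bar with tool y along dock x, then turn it +90° about tool z.

>>> {"fn": "send_rows", "kwargs": {"deltas": [[[0.4,-0.05,0.3,0,-10.1],[0.4,0,0,0,-10.1],[0.4,0,0,0,-10.1],[0.4,0,0,0,-10.1],[0.4,0,0,0,-10.1],[0.4,0,0,0,-10.1],[0.4,0,0,0,-10.1],[0.4,0,0,0,-10.1]]]}}

```text
t: 11.75
ee_pos: [0.5574, 0.0538, 0.3268]
tcp_rot: [0.0, 0.78, 0.625, 0.0]
contact_force: [-0.2, -0.7, 0.0]
width: 0.397
grasp_force: 0.0
```

>>> {"fn": "send_rows", "kwargs": {"deltas": [[[0.4,0,0,5,-10],[0.4,0,0,5,0],[0.4,0,0,5,0],[0.4,0,0,4,0],[0.4,0,0,3,0],[0.4,0,0,2.2,0],[0.4,0,0,0,0],[0.4,0,0,0,0]]]}}

```text
t: 12.75
ee_pos: [0.5579, 0.0538, 0.0856]
tcp_rot: [0.0, 0.725, 0.689, 0.0]
contact_force: [0.0, 0.4, 0.9]
width: 0.399
grasp_force: 0.0
```

```bash
python3 -c "
from h import *
show()"
```

```text
12.75 [0.5579 0.0538 0.0856] [[0.051, 0.999, 0.001], [0.999, -0.051, -0.0], [-0.0, 0.001, -1.0]] [0.  0.4 0.9] 0.3992148487223327 0.0 [-0.02  0.56  1.85 -0.    0.73  0.03]
```

>>> {"fn": "send_rows", "kwargs": {"deltas": [[[0.4,-0.2,0,1.2,0],[0.4,0,0,0,0],[0,0,0,0,0],[0,0,0,0,0],[0,0,0,0,0],[0,0,0,0,0],[0,0,0,0,0],[0,0,0,0,0]]], "newtons": 15}}

```text
t: 13.75
ee_pos: [0.5572, 0.0519, 0.0729]
tcp_rot: [-0.0, 0.725, 0.689, -0.0]
contact_force: [-2.9, 0.5, 4.1]
width: 0.115
grasp_force: 15.0
```

>>> {"fn": "send_rows", "kwargs": {"deltas": [[[0,0,0,0,0],[0,0,0,0,0],[0,0,0,0,0],[0,0,0,0,0],[0,0,0,0,0],[0,0,0,0,0],[0,0,0,0,0],[0,0,0,0,0]]]}}

```text
t: 14.75
ee_pos: [0.5572, 0.0519, 0.0729]
tcp_rot: [-0.0, 0.725, 0.689, -0.0]
contact_force: [-3.9, 1.2, 5.9]
width: 0.116
grasp_force: 15.0
```

>>> {"fn": "send_rows", "kwargs": {"deltas": [[[0,0,0,0,9],[0,0,0,0,9],[0,0,0,0,9],[0,0,0,0,9],[0,0,0,0,9],[0,0,0,0,9],[0,0,0,0,0],[0,0,0,0,0]]]}}

```text
t: 15.75
ee_pos: [0.5577, 0.0515, 0.0727]
tcp_rot: [0.0, 0.958, 0.287, 0.0]
contact_force: [2.2, -4.4, -1.3]
width: 0.163
grasp_force: 15.8
```

>>> {"fn": "send_rows", "kwargs": {"deltas": [[[0,0,0,0,6],[0,0,0,0,6],[0,0,0,0,6],[0,0,0,0,6],[0,0,0,0,6],[0,0,0,0,6],[0,0,0,0,0],[0,0,0,0,0]]]}}

```text
t: 16.75
ee_pos: [0.5585, 0.0514, 0.0731]
tcp_rot: [0.0, 1.0, -0.023, 0.001]
contact_force: [4.7, -4.4, 0.2]
width: 0.174
grasp_force: 18.4
```

```bash
python3 -c "
from h import *
show()"
```

```text
16.75 [0.5585 0.0514 0.0731] [[0.999, -0.047, 0.003], [-0.047, -0.999, -0.001], [0.003, 0.001, -1.0]] [ 4.7 -4.4  0.2] 0.17361862423612173 18.370245695114136 [-0.03  0.58  1.85 -0.    0.7   1.59]
```

The opening grew to 16.5 mm, so the bar lags about 17° between the pads. A firmer grip should square it up.

>>> {"fn": "send_rows", "kwargs": {"deltas": [[[0,0,0,0,0],[0,0,0,0,0],[0,0,0,0,0],[0,0,0,0,0],[0,0,0,0,0],[0,0,0,0,0],[0,0,0,0,0],[0,0,0,0,0]]], "newtons": 50}}

```text
t: 17.75
ee_pos: [0.5578, 0.0516, 0.0728]
tcp_rot: [0.0, 1.0, -0.024, 0.001]
contact_force: [2.5, -4.7, -0.8]
width: 0.109
grasp_force: 49.8
```

>>> {"fn": "send_rows", "kwargs": {"deltas": [[[0.4,0,0,0,0],[0.4,0,0,0,0],[0.4,0,0,0,0],[0.4,0,0,0,0],[0.4,0,0,-3,0],[0.4,0,0,-5,0],[0.4,0,0,-5,0],[0.4,0,0,-5,0]]], "newtons": 15}}

```text
t: 18.75
ee_pos: [0.557, 0.0519, 0.2545]
tcp_rot: [-0.0, 1.0, -0.025, 0.0]
contact_force: [0.8, 0.5, -0.2]
width: 0.396
grasp_force: 0.0
```

Run:
```python
from h import *
show()
s,p,d=snap('wrist')
for n in ['cover_bar','cover_hinge','lock','shackle_crown']:
    print(n,[(np.round(r['at'],4).tolist(),round(r['confidence'],2)) for r in arm.landmark_of('wrist',n)])
cv2.imwrite('pics/w4.png',cv2.cvtColor(cv2.resize(p[60:260,160:400],(720,600),interpolation=cv2.INTER_CUBIC),cv2.COLOR_RGB2BGR))
v,u=np.mgrid[100:260,280:380]; v=v.ravel();u=u.ravel(); P=wpts(s,d,u,v); c=p[v,u].astype(int)
near=np.hypot(P[:,0]-.557,P[:,1]-.052)<.03
a=near&(P[:,2]>.08)&(P[:,2]<.096);print('bar',a.sum(),P[a].mean(0),cv2.minAreaRect((P[a,:2]*1e3).astype('f4')))
wh=a&(c.min(1)>150); print('white',wh.sum(),P[wh].mean(0))
k=(np.hypot(P[:,0]-.557,P[:,1]-.052)<.06)&(P[:,2]>.057)&(P[:,2]<.075); print('case',cv2.minAreaRect((P[k,:2]*1e3).astype('f4')))
k=(abs(P[:,1]-.055)<.03)&(abs(P[:,0]-.49)<.025)&(P[:,2]>.035)&(P[:,2]<.065); print('shackle',k.sum(),P[k].min(0),P[k].max(0))
```

```text
18.75 [0.557  0.0519 0.2545] [[0.999, -0.05, 0.0], [-0.05, -0.999, 0.0], [0.0, -0.0, -1.0]] [ 0.8  0.5 -0.2] 0.39614732573551187 0.0 [-0.03  0.36  1.67  0.    1.11  1.6 ]
cover_bar [([0.6602, -0.1677, 0.1054], 0.8), ([0.5681, 0.1944, 0.2245], 0.71), ([0.6889, 0.3404, 0.0006], 0.26)]
cover_hinge [([0.5634, 0.1461, 0.1009], 0.96), ([0.674, -0.0747, 0.0759], 0.64)]
lock [([0.4649, -0.0803, -0.0027], 0.88), ([0.5566, 0.0499, 0.029], 0.68)]
shackle_crown [([0.4793, 0.052, 0.0415], 0.62), ([0.4628, -0.163, 0.0132], 0.46)]
bar 316 [0.55718183 0.05176303 0.08728487] ((556.77099609375, 51.69723129272461), (10.134885787963867, 35.486122131347656), 87.00756072998047)
white 69 [0.54739993 0.05239387 0.08797689]
case ((557.2023315429688, 51.896446228027344), (63.64398193359375, 67.75012969970703), 86.6007308959961)
shackle 419 [0.47682849 0.02552581 0.03571938] [0.51494604 0.07759443 0.05286792]
```

View pics/w4.png

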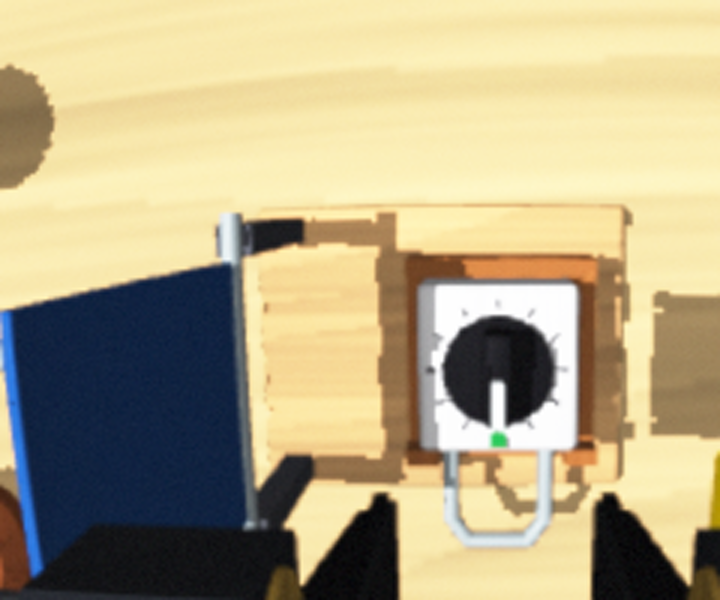

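The dial now shows 0, with the white line on the green mark (px (498,400)→(498,438)), and the cover is still up. Next is the shackle: move -7.8 cm along x, turn -90°, then descend and pinch the crown.

>>> {"fn": "send_rows", "kwargs": {"deltas": [[[0.3,-4,0,0,0],[0.3,-3.8,0,0,0],[0.3,0,0,0,-10],[0.3,0,0,0,-10],[0.3,0,0,0,-10],[0.3,0,0,0,-10],[0.3,0,0,0,-10],[0.3,0,0,0,-10]]]}}

```text
t: 20.0
ee_pos: [0.4788, 0.0558, 0.2511]
tcp_rot: [-0.001, 0.877, 0.48, -0.001]
contact_force: [0.3, 0.1, 0.1]
width: 0.302
grasp_force: 0.0
```

>>> {"fn": "send_rows", "kwargs": {"deltas": [[[0.3,0,0,0,-10],[0.3,0,0,0,-10],[0.3,0,0,0,-10],[0.3,0,0,5,0],[0.3,0,0,5,0],[0.3,0,0,4,0],[0.3,0,0,0,0],[0.3,0,0,0,0]]]}}

```text
t: 21.0
ee_pos: [0.4797, 0.0558, 0.1133]
tcp_rot: [-0.0, 0.725, 0.689, -0.0]
contact_force: [0.0, 0.4, -0.1]
width: 0.302
grasp_force: 0.0
```

Run:
```python
from h import *
show()
for c in ['wrist','scene','top']:
    arm.camera(c)
    print(c,[(np.round(r['at'],4).tolist(),round(r['confidence'],2)) for r in arm.landmark_of(c,'shackle_crown')])
```

```text
21.0 [0.4797 0.0558 0.1133] [[0.051, 0.999, -0.0], [0.999, -0.051, -0.0], [-0.0, -0.0, -1.0]] [ 0.   0.4 -0.1] 0.30211903033919063 0.0 [-0.02  0.44  2.01 -0.    0.7   0.03]
wrist [([0.4815, 0.0529, 0.0434], 0.59)]
scene [([0.4637, -0.159, 0.0126], 0.7)]
top [([0.4598, -0.1639, 0.0189], 0.4)]
```

>>> {"fn": "send_rows", "kwargs": {"deltas": [[[0.3,-0.1,0,3,0],[0.3,0,0,3,0],[0.3,0,0,2.2,0],[0.3,0,0,0,0],[0,0,0,0,0],[0,0,0,0,0],[0,0,0,0,0],[0,0,0,0,0]]], "newtons": 30}}

```text
t: 22.3
ee_pos: [0.4795, 0.0548, 0.0313]
tcp_rot: [0.0, 0.725, 0.689, 0.0]
contact_force: [-0.9, 0.8, 4.4]
width: 0.065
grasp_force: 30.0
```

>>> {"fn": "send_rows", "kwargs": {"deltas": [[[0,0,0,0,0],[0,0,0,0,0],[0,0,-0.4,0,0],[0,0,-0.4,0,0],[0,0,-0.4,0,0],[0,0,-0.4,0,0],[0,0,-0.4,0,0],[0,0,-0.2,0,0]]]}}

```text
t: 23.3
ee_pos: [0.4571, 0.0559, 0.0307]
tcp_rot: [-0.0, 0.725, 0.689, -0.0]
contact_force: [2.7, -0.2, 1.9]
width: 0.061
grasp_force: 30.0
```

>>> {"fn": "send_rows", "kwargs": {"deltas": [[[0,0,-0.2,0,0],[0,0,0,0,0],[0,0,0,0,0],[0.3,0,0,0,0],[0.3,0,0,0,0],[0.3,0,0,0,0],[0.3,0,0,0,0],[0.3,0,0,0,0]]]}}

```text
t: 24.3
ee_pos: [0.4554, 0.056, 0.0308]
tcp_rot: [-0.0, 0.725, 0.689, -0.0]
contact_force: [0.4, -0.1, -0.5]
width: 0.301
grasp_force: 0.0
```

>>> {"fn": "send_rows", "kwargs": {"deltas": [[[0.3,0,0,-3,0],[0.3,0,0,-5,0],[0.3,0,0,-5,0],[0.3,0,0,-5,0],[0.5,0,0,-5,10],[0.8,0,0,0,10],[1,0,0,0,10],[1,0,0,0,10]]]}}

```text
t: 25.3
ee_pos: [0.4552, 0.056, 0.2609]
tcp_rot: [0.0, 0.918, 0.397, 0.0]
contact_force: [0.4, -0.1, -0.6]
width: 0.664
grasp_force: 0.0
```

>>> {"fn": "send_rows", "kwargs": {"deltas": [[[1,0,0,0,10],[1,0,0,0,10],[1,0,0,0,10],[1,0,0,0,10],[1,0,0,0,10],[1,0,0,0,0],[1,4,0,0,0],[1,0,0,0,0]]]}}

```text
t: 26.3
ee_pos: [0.4968, 0.0538, 0.2604]
tcp_rot: [0.0, 1.0, -0.023, 0.0]
contact_force: [-0.2, 1.7, -1.1]
width: 0.997
grasp_force: 0.0
```

Run:
```python
from h import *
show()
s,p,d=snap('wrist')
for n in ['cover_bar','cover_hinge','lock','shackle_crown']:
    print(n,[(np.round(r['at'],4).tolist(),round(r['confidence'],2)) for r in arm.landmark_of('wrist',n)])
cv2.imwrite('pics/w5.png',cv2.cvtColor(cv2.resize(p[40:260,160:424],(720,600),interpolation=cv2.INTER_CUBIC),cv2.COLOR_RGB2BGR))
v,u=np.mgrid[20:300,220:440]; v=v.ravel();u=u.ravel(); P=wpts(s,d,u,v)
k=(np.hypot(P[:,0]-.557,P[:,1]-.052)<.06)&(P[:,2]>.057)&(P[:,2]<.075); print('case',cv2.minAreaRect((P[k,:2]*1e3).astype('f4')))
```

```text
26.3 [0.4968 0.0538 0.2604] [[0.999, -0.047, 0.0], [-0.047, -0.999, -0.0], [0.0, 0.0, -1.0]] [-0.2  1.7 -1.1] 0.9973187380308889 0.0 [-0.02  0.26  1.8  -0.    1.08  1.59]
cover_bar [([0.6575, -0.1669, 0.1054], 0.92), ([0.5666, 0.1952, 0.2256], 0.64)]
cover_hinge [([0.6725, -0.0753, 0.0751], 0.81), ([0.5637, 0.1459, 0.1019], 0.77)]
lock [([0.4663, -0.0857, 0.0005], 0.87), ([0.5579, 0.0505, 0.0292], 0.73)]
shackle_crown [([0.4568, 0.0538, 0.042], 0.72), ([0.4624, -0.1639, 0.0165], 0.59), ([0.606, -0.3676, 0.0006], 0.49)]
case ((557.0978393554688, 51.50197219848633), (64.21479797363281, 66.58290100097656), 86.8393783569336)
```

View pics/w5.png

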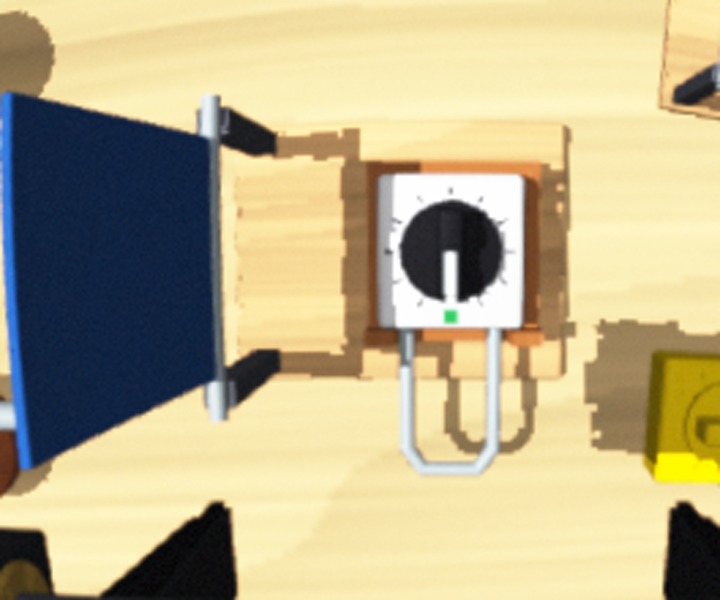

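The shackle is fully out (crown moved to (450,468) in the crop, 101 mm from the origin). The cover is still up. Now I'll take the case.

>>> {"fn": "send_rows", "kwargs": {"deltas": [[[1,3,0,0,0],[1,2.9,0.05,0,-0.3],[1,0,0,5,0],[1,0,0,5,0],[1,0,0,4,0],[1,0,0,3,0],[1,0,0,0,0],[1,0,0,0,0]]], "newtons": 40}}

```text
t: 27.55
ee_pos: [0.5547, 0.0505, 0.092]
tcp_rot: [0.0, 1.0, -0.023, 0.001]
contact_force: [1.2, -0.1, -0.7]
width: 1.0
grasp_force: 0.0
```

>>> {"fn": "send_rows", "kwargs": {"deltas": [[[1,0.2,0,2,0],[1,0,0,2,0],[1,0,0,1,0],[1,0,0,0,0],[0.5,0,0,0,0],[0.5,0,0,0,0],[0.5,0,0,0,0],[0.5,0,0,0,0]]]}}

```text
t: 28.55
ee_pos: [0.5563, 0.0504, 0.041]
tcp_rot: [0.0, 1.0, -0.023, 0.0]
contact_force: [-0.4, 0.3, 3.0]
width: 0.671
grasp_force: 40.0
```

>>> {"fn": "send_rows", "kwargs": {"deltas": [[[0.5,0,0,0,0],[0.5,0,0,0,0],[0.5,0,0,0,0],[0.5,0,0,0,0],[0.5,0,0,0,0],[0.5,0,0,0,0],[0.5,0,0,0,0],[0.5,0,0,0,0]]]}}

```text
t: 29.55
ee_pos: [0.5564, 0.0505, 0.041]
tcp_rot: [0.0, 1.0, -0.023, 0.0]
contact_force: [-0.9, 0.8, 5.1]
width: 0.675
grasp_force: 40.0
```

Gripped at 64 mm and 40 N. Lifting.

>>> {"fn": "send_rows", "kwargs": {"deltas": [[[0.5,0,0,-1,0],[0.5,0,0,-2,0],[0.5,0,0,-3,0],[0.5,0,0,-3,0],[0.5,0,0,-3,0],[0.5,0,0,-3,0],[0.5,0,0,-2,0],[0.5,0,0,0,0]]]}}

```text
t: 30.55
ee_pos: [0.5564, 0.0504, 0.2118]
tcp_rot: [0.0, 1.0, -0.023, 0.001]
contact_force: [-0.3, -0.4, -5.7]
width: 0.67
grasp_force: 40.0
```

>>> {"fn": "send_rows", "kwargs": {"deltas": [[[0.5,0,0,0,0],[0.5,0,0,0,0],[0.5,0,0,0,0],[0.5,0,0,0,0],[0.5,0,0,0,0],[0.5,0,0,0,0],[0.5,0,0,0,0],[0.5,0,0,0,0]]]}}

```text
t: 31.55
ee_pos: [0.5563, 0.0504, 0.2108]
tcp_rot: [0.0, 1.0, -0.023, 0.0]
contact_force: [-0.9, -0.4, -5.6]
width: 0.67
grasp_force: 40.0
```

Run:
```python
from h import *
show()
s,p,d=snap('scene')
for n in ['cover_bar','cover_hinge','lock','shackle_crown','dial_grip','clay_cup','clay_pumpkin','glaze_bowl']:
    print(n,[(np.round(r['at'],4).tolist(),round(r['confidence'],2)) for r in arm.landmark_of('scene',n)])
cv2.imwrite('pics/s6.png',cv2.cvtColor(cv2.resize(p[60:260,220:460],(720,600),interpolation=cv2.INTER_CUBIC),cv2.COLOR_RGB2BGR))
```

```text
31.55 [0.5563 0.0504 0.2108] [[0.999, -0.045, 0.0], [-0.045, -0.999, -0.0], [0.0, 0.0, -1.0]] [-0.9 -0.4 -5.6] 0.6702149092053687 39.99567747116089 [-0.03  0.4   1.73 -0.    1.01  1.59]
cover_bar [([0.5598, 0.1958, 0.2269], 0.9), ([0.6569, -0.1691, 0.1092], 0.73)]
cover_hinge [([0.6717, -0.0765, 0.0726], 0.91), ([0.5653, 0.1424, 0.1004], 0.63)]
lock [([0.4656, -0.0846, -0.0027], 0.96), ([0.5605, 0.0493, 0.1972], 0.65)]
shackle_crown [([0.4622, -0.1582, 0.0153], 0.64)]
dial_grip [([0.4665, -0.081, 0.0472], 0.67), ([0.5584, 0.0461, 0.2473], 0.66)]
clay_cup [([0.692, 0.3387, 0.0008], 0.89), ([0.6065, -0.3616, 0.001], 0.62), ([0.4746, 0.3258, 0.0005], 0.46)]
clay_pumpkin [([0.4729, 0.3247, 0.0003], 0.66)]
glaze_bowl [([0.606, -0.3619, 0.0003], 0.66)]
```

View pics/s6.png

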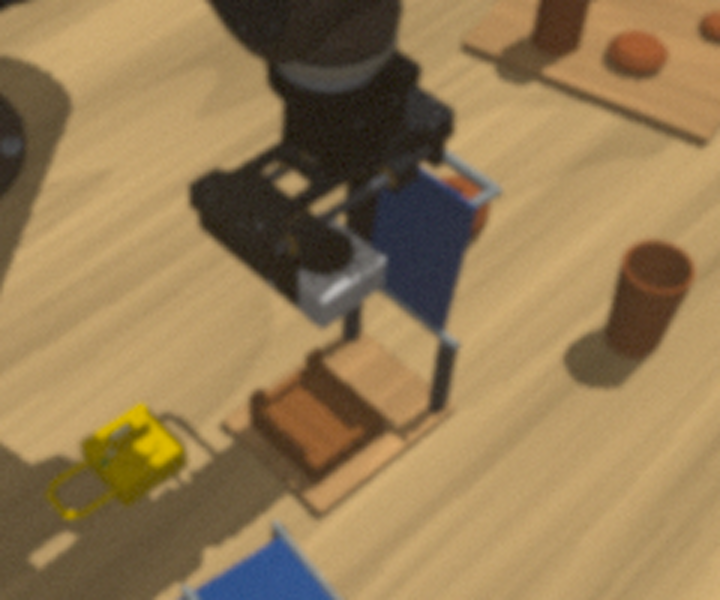

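The lock is held level at (335,280) in the crop, 0.197 m up. The cover is upright at (425,250) and the dock is empty at (320,420). The clay pieces haven't moved, so I'm handing it in.

```bash
python3 -c "
from h import *
print(arm.sign_off())"
```

```text
the job is handed in; nothing more can be done
None
```

The job is handed in at about 32 s: cover upright (about 1.67 rad), dial at the green mark, shackle pulled fully out, and the open lock held level about 20 cm up with the clay pieces unmoved; the sign-off returned no verdict.

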